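Stamp the inspection dot on the relay in the marking fixture

ROBOT

A 7-joint arm with a two-finger parallel gripper is mounted at the origin on a cart in front of the work surface, level with it; the furniture and walls round the work are solid. World frame = base frame: x ahead of the robot, y to its left, z up, the work surface at z = 0. Lengths are in m, angles in rad, forces in N, time in s.
With the tool pointing down it reaches from about 0.425 to 0.925 m from the base axis. Payload 6.8 kg.
Tool frame: the origin (TCP) lies between the finger pads; the fingertips stand 22 mm ahead of it and the grasp point (between the pads) lies 3 mm ahead of it; z points along the fingers, y is the line along which they close (so a half turn about z gives the same grasp; the last joint's range is limited). The gripper opens to 85 mm and grips with 20 to 120 N. Pads are 22 mm wide; open, the fingers measure 114 mm over their backs; the gripper's body (76 mm by 85 mm) begins 54 mm behind the grasp point. The pads swing forward as they close: fully open they stand 13 mm farther back than shut.
Start: joints at [1.138, 0.477, 0.022, 1.555, -0.011, 1.109, -0.083], TCP at [0.215, -0.64, 0.223] pointing down, gripper open.
Joint ranges: [-2.96, 2.96], [-0.34, 2.1], [-1.41, 1.46], [0.24, 2.44], [-1.37, 4.51], [0.17, 1.92], [-2.96, 2.96]. Speed limits (rad/s): [2.39, 2.39, 3.14, 3.14, 3.14, 3.14, 3.14].

INTERFACE

Orientations are given as a unit quaternion [w, x, y, z].
In Python, from station import bot gives the robot as it stands.
- The arm moves only by the tool servo_tool, never from a script. Its argument "motion" is a list that holds one entry, the list of rows, each a list of 5 numbers: the opening, from 0 (shut) to 1 (fully open), then the shift along the world's x, y, z each as a share of 0.04 m, from -1 to 1, then the turn about the world's z as a share of 0.12 rad, from -1 to 1. A call has 1 to 20 rows; each row shifts and turns the commanded pose from where the row before left it; what a row does not reach is not made up. A row lasts 1/10 s, in which the tool goes at most 50 mm and 8.59 degrees, less where a joint would pass 70% of its speed; a pose out of reach is approached as far as the arm can. A call with a number of a shift or a turn outside -1 to 1 is refused whole. A call with a gripper value outside its range is refused whole. The fingers move at their own pace and stop on an object; "newtons" is the grip in N (left out, the last holds). Time passes only in rows, so rows that do not move let the fingers close. It gives the time, the measured TCP pose, the force, the opening and the grip force at its end, in the units of the state.
- bot.get_obs(): the state, without advancing time (a new reading comes with each control period).
- bot.read_camera(name): name is "side" or "top" or "wrist"; returns (picture, depth): 420x560x3 uint8, red, green, blue; 420x560 float32, m along the optical axis (not along the pixel's ray), 0 where there is no reading.
- bot.get_calibration(name): a dict with "fovy" (degrees; the focal length in pixels is half the picture's height over the tangent of half this angle, whatever the lens; pixels are square), "cx", "cy" (the principal point, pixels), "view" (4x4, takes a point from world to camera coordinates). Camera axes: x right, y down, z forward; pixel columns grow to the right and rows downward; lengths in m; the calibration is good to about 2 mm. A picture is of the moment at which its call begins: read the wrist's pose just before it. get_calibration takes no time and is no camera call; for the wrist camera it gives the pose at the moment of the call.
- bot.hand_in(): hands the job in; it is judged then, once.
The state is a dict: "t": time; "q": joint angles; "joint_vel": joint speeds; "joint_torque": joint torques, N m; "eef_pos": TCP position; "tool_rot": TCP orientation; "contact_force": force on the tool from outside, world axes, zero at the start; "torque": the same for the moment, N m; "gripper_width": opening from 0.0 (shut) to 1.0 (fully open); "grasp_force": force on a finger pad.
Only numpy, scipy, OpenCV 4.12 (cv2) and the standard library are available. Lean on these libraries where they do the work, as an engineer would, in place of code of your own. Each camera call takes 0.05 s, during which the arm holds its last target. There are 200 camera calls.

TASK

The relay in the three-nest marking fixture has passed inspection and needs its ink dot. Push the stamp head along its rail until it clicks into the stop straight over the relay, then press the plunger on top of the head all the way down so that the pad touches the relay, keep it down for about a second, and let it spring back up. Leave the three parts lying in their nests, stamp no other part, and do not disturb the marker, tweezers and syringe lying around.

Things in the scene. Friction and masses are not known exactly. Their poses are not given: they have to be found in the camera images.
- fixture: Marking fixture fixed on the worktop: aluminium base plate (top at z = 10 mm; x -38 to +62, y -94 to +80 mm), a white block of three pockets and beside them a raised rail. Origin: on the worktop under the centre of the middle pocket. The rail points away from the robot: y runs along it away from the robot, x from the pockets to the rail (to the right), z up.
- pocket (a point): Centre of the middle pocket's floor: fixture x = 0, y = 0, z = 13 mm; axes as the fixture's. The other two pocket centres lie at y = +35 and -35 mm. Each pocket is 48 mm (x) by 31 mm (y) with its rim at z = 18 mm.
- rail (a point): Middle of the rail: fixture x = 44, y = 0, z = 72 mm, on top of the notched steel strip on the aluminium beam; axes as the fixture's. The V notches (7 mm wide, 3.5 mm deep) are at y = +35, 0 and -35 mm, one beside each pocket. Dark end posts, 70 mm high, inner faces at y = -76 and +62 mm, x = 31 to 57 mm.
- head (a point): The stamp head, a black block 30 mm wide along the rail: this point is the centre of its nose's top face (z = 95 mm), on the plunger's axis (fixture x = 0). The nose hangs over the pockets from x = -13 to +31 mm and z = 58 to 95 mm, with flat upright sides to push on; at +x the head straddles the rail.
- carriage (a joint): Travel of the stamp head in m: 0 at the end near the robot, growing as it is pushed away (fixture +y), at most 0.104; head centre at fixture y = travel - 59 mm. A spring ball drops into the notches at travel 0.024, 0.059, 0.094; within about 2.5 mm it pulls the head in and centres it, and takes about 12 N to leave. Elsewhere it slides with about 2.5 N. Starts before the first notch.
- plunger (a joint): How far the plunger on the head is pressed down, in m: 0 up, 0.013 fully down (hard stop). Its spring takes about 1 N at the start and 5 N at the bottom, about 3 N more when the pad meets the relay, and brings it back up when let go.
- plunger_top (a point): Centre of the top of the plunger's round black cap (25 mm across, 13 mm high), on the head's centre line at fixture x = 0; z = 121 mm when up. Rides with the head.
- stamp_pad: Round rubber stamp pad, 11 mm across, at the plunger's foot under the head. Its origin is on the plunger's axis, 39 mm below the pad's lower face (at z = 0 while the plunger is up). The pad is sprung and gives way by up to 6 mm; with the plunger fully down it meets the relay with about 3 N.
- relay: Relay: plain blue box 29 x 13 mm, 16 mm high, lying loose in one of the three pockets (which one changes), long side across the rail. Origin: centre of its underside.
- terminal_block: Terminal block: green bar 45 x 14 mm, 13 mm high with a row of screws on top, loose in another pocket. Origin: centre of its underside.
- heat_sink: Heat sink: bare metal with upright fins, 40 x 28 mm, 18 mm high, loose in the third pocket. Origin: centre of its underside.
- red_marker: Marker pen, 138 mm long, 12 mm thick, white with a red cap, lying loose in front of the fixture. Bystander. Origin: centre of its underside, long axis y.
- flux_syringe: Flux syringe, white with black plunger, 154 mm long, 26 mm wide, 17 mm high, lying loose to the right of the fixture. Bystander. Origin: centre of its underside, long axis y.
- tweezers: Black tweezers, 120 mm long, lying loose at the right, near the front edge of the worktop. Bystander. Origin: centre of the underside, long axis y.

How it is judged:
By the outcome, as a careful person would: the job done as asked, in the order asked, and still so for the second after the job is handed in, with the robot touching nothing.
It also fails if it takes over 45 s, if anything falls off the work surface, if the arm or the gripper's body presses on something with over 40 N, if the wrist force passes 120 N, or if a joint passes its speed limit or range.

## Working session

There is one attempt and no reset: what is moved stays moved. The work goes in short steps, Python scripts to look and compute and a tool call to move; the robot and the scene stay as the last step left them, time stands still between calls to the robot, and variables do not carry over. Pictures are saved under pics/ and viewed, at most 10 in all, crops included, and the job is handed in when it is done.

Besides the shell and the picture viewer there is one more tool, called after ">>>" by a JSON object that holds its "method" and its "body". servo_tool: Moves the arm, as the interface text tells. Shift numbers are shares of 0.04 m and turn numbers shares of 0.12 rad, none past 1 either way. Its arguments: {"type":"object","properties":{"motion":{"type":"array"},"newtons":{"type":"number"}},"required":["motion"]}

```bash
mkdir -p pics; cat > h.py <<'E'
import numpy as np, cv2
from station import bot
def cam(n):
    c=bot.get_calibration(n); p,d=bot.read_camera(n); return p,d,c
def pts(d,c):
    V=np.array(c["view"]); f=d.shape[0]/2/np.tan(np.radians(c["fovy"])/2)
    v,u=np.mgrid[:d.shape[0],:d.shape[1]]
    P=np.stack([(u-c["cx"])/f*d,(v-c["cy"])/f*d,d],-1)
    return (P-V[:3,3])@V[:3,:3]
E
python3 - <<'E'
from h import *
for n in("top","side"):
    p,d,c=cam(n); cv2.imwrite(f"pics/{n}.png",p[...,::-1]); np.savez(n,p=p,d=d,P=pts(d,c)); print(n,c)
o=bot.get_obs(); print(o)
E
```

```text
top {'fovy': 56.22000983940852, 'cx': 274.65924972088555, 'cy': 214.01043026379077, 'view': array([[-0.0247711 , -0.9995155 , -0.01884572, -0.43735112],
       [-0.99064948,  0.02707262, -0.1337187 ,  0.50170524],
       [ 0.13416412,  0.01535714, -0.99084012,  0.90878765],
       [ 0.        ,  0.        ,  0.        ,  1.        ]])}
side {'fovy': 44.80100119970617, 'cx': 264.80684081652447, 'cy': 205.45075251529533, 'view': array([[-0.87630299, -0.4817584 ,  0.00138091,  0.18163689],
       [-0.25586827,  0.46298361, -0.84863279,  0.4251387 ],
       [ 0.40819663, -0.74401278, -0.52898061,  0.37274061],
       [ 0.        ,  0.        ,  0.        ,  1.        ]])}
{'t': 0.1, 'q': array([ 1.13788291,  0.4777272 ,  0.02234275,  1.55634973, -0.01148226,
        1.10934595, -0.08309563]), 'joint_vel': array([-4.62340789e-04,  2.32191744e-03,  2.80095132e-03, -2.99111051e-03,
        7.45796225e-05,  1.28316503e-03,  2.29806485e-04]), 'joint_torque': array([ 3.36959274e-03, -5.97760856e+01,  1.61256161e+00, -2.81957549e+01,
        1.27141274e-02,  5.00517097e-03,  3.01760430e-06]), 'eef_pos': array([ 0.21521666, -0.639177  ,  0.22211764]), 'tool_rot': array([-8.25568739e-04,  9.86838027e-01,  1.61709566e-01, -2.06416870e-04]), 'contact_force': array([0.91993012, 1.02093471, 0.19998534]), 'torque': array([-0.02144445, -0.06023684, -0.00493809]), 'grasp_force': 0.0, 'gripper_width': 0.9966444005169085}
```

View pics/top.png

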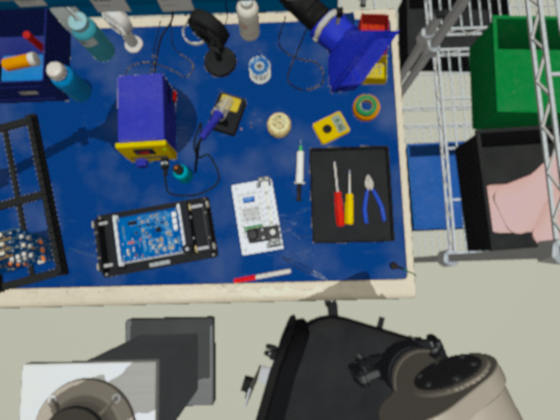

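View pics/side.png

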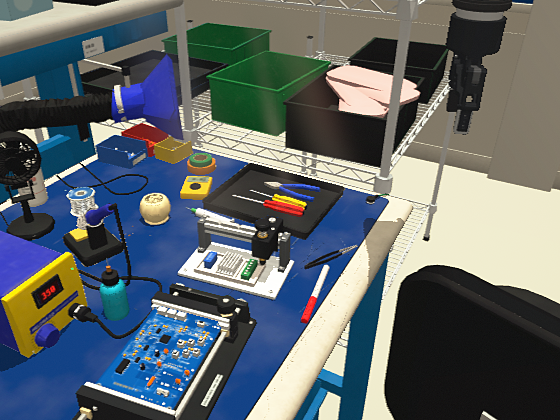

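The fixture shows in the top view at about (257,215), and in the side view the blue relay is at (210,259), in the far nest. The head is at the near end. Next I'll measure.

```bash
python3 - <<'E'
from h import *
T=np.load("top.npz");S=np.load("side.npz")
a=cv2.resize(T["p"][165:290,215:330],None,fx=5,fy=4.8)[:,:,::-1]
cv2.imwrite("pics/tc.png",cv2.resize(T["p"][168:288,220:320],(500,600),interpolation=cv2.INTER_CUBIC)[...,::-1])
cv2.imwrite("pics/sc.png",cv2.resize(S["p"][195:305,170:300],(709,600),interpolation=cv2.INTER_CUBIC)[...,::-1])
for n,D,(r0,r1,c0,c1) in(("top",T,(170,285,225,300)),("side",S,(200,305,170,300))):
    p=D["p"][r0:r1,c0:c1].astype(int);P=D["P"][r0:r1,c0:c1]
    hsv=cv2.cvtColor(p.astype(np.uint8),cv2.COLOR_RGB2HSV)
    m=(hsv[...,1]<60)&(hsv[...,2]>110)&(P[...,2]>0)&(P[...,2]<.03)&(P[...,2]>.004)
    k,l,s,_=cv2.connectedComponentsWithStats(m.astype(np.uint8)); 
    i=1+s[1:,4].argmax(); q=P[l==i]
    print(n,len(q),"rect",cv2.minAreaRect(q[:,:2].astype(np.float32)),"zmed",np.median(q[:,2]))
    h=(P[...,2]>.085)&(P[...,2]<.13)
    print(" high",h.sum(),P[h].mean(0) if h.any() else 0,P[h].min(0),P[h].max(0))
    h=(P[...,2]>.06)&(P[...,2]<.08)
    print(" rail",h.sum(),cv2.minAreaRect(P[h][:,:2].astype(np.float32)))
    g=(hsv[...,0]>50)&(hsv[...,0]<80)&(hsv[...,1]>100)&(P[...,2]>.01);print(" green",g.sum(),P[g].mean(0))
    g=(hsv[...,0]>95)&(hsv[...,0]<130)&(hsv[...,1]>100)&(P[...,2]>.018)&(P[...,2]<.04);print(" blue",g.sum(),np.median(P[g],0))
E
```

```text
top 1850 rect ((0.48964744806289673, -0.4055291712284088), (0.1792609840631485, 0.10375892370939255), 8.114033699035645) zmed 0.011756277710200555
 high 446 [ 0.43719034 -0.42414899  0.10121138] [ 0.41866778 -0.45978902  0.08521571] [ 0.45679332 -0.38665143  0.12423346]
 rail 489 ((0.4901464581489563, -0.4203552305698395), (0.16215220093727112, 0.059317588806152344), 8.385184288024902)
 green 0 [nan nan nan]
 blue 38 [ 0.52795818 -0.38836874  0.02930596]
side 3143 rect ((0.4870303273200989, -0.4064161777496338), (0.17505298554897308, 0.10275115072727203), 7.833462715148926) zmed 0.010989327146444515
 high 828 [ 0.42750296 -0.38327126  0.09796042] [ 0.39670332 -0.46100083  0.08500364] [ 0.45557694 -0.24556785  0.12292116]
 rail 1239 ((0.4769119620323181, -0.3449511229991913), (0.1620655357837677, 0.21747426688671112), 8.803657531738281)
 green 166 [ 0.47022354 -0.40495683  0.02270519]
 blue 138 [ 0.52341399 -0.3845526   0.02812826]<stdin>:17: RuntimeWarning: Mean of empty slice.
  ret = um.true_divide(
```

View pics/tc.png

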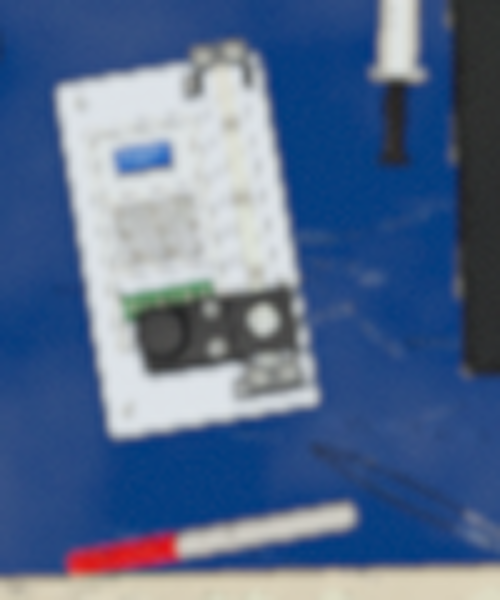

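View pics/sc.png

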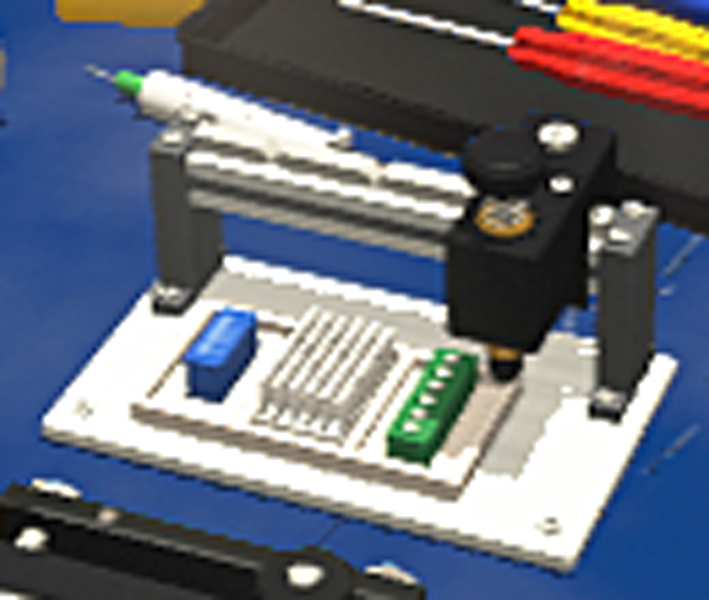

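The relay is in the far nest, with the heat sink in the middle and the terminal block nearest, so the target travel is 0.094. The fixture is yawed about 8.1°, with its origin near (0.494, -0.393). I'll shut the gripper and move to above a point just behind the head.

>>> {"method": "servo_tool", "body": {"motion": [[[0,0.44,0.57,0,-0.15],[0,0.44,0.57,0,-0.15],[0,0.44,0.57,0,-0.15],[0,0.44,0.57,0,-0.15],[0,0.44,0.57,0,-0.15],[0,0.44,0.57,0,-0.15],[0,0.44,0.57,0,-0.15],[0,0.44,0.57,0,-0.15],[0,0.44,0.57,0,-0.15],[0,0.44,0.57,0,-0.15],[0,0,0,0,0],[0,0,0,0,0],[0,0,0,0,0]]]}}

```text
t: 1.4
eef_pos: [0.3904, -0.4126, 0.2228]
tool_rot: [0.0, 0.997, 0.072, -0.0]
contact_force: [-0.6, -0.3, -0.3]
gripper_width: -0.002
grasp_force: 0.0
```

```bash
cat >> h.py <<'E'
a=np.radians(8.1);ey=np.array([np.cos(a),np.sin(a)]);ex=np.array([ey[1],-ey[0]]);O=np.array([.4937,-.3931])
def fx(w): r=np.asarray(w)[...,:2]-O; return np.stack([r@ex,r@ey],-1)*1000
E
python3 - <<'E'
from h import *
for n in("top","side"):
    P=np.load(n+".npz")["P"]; F=fx(P); z=P[...,2]
    b=(abs(F[...,0])<90)&(abs(F[...,1])<110)
    c=b&(z>.112)&(z<.135)&(F[...,0]<16); print(n,"cap",c.sum(),np.median(F[c],0),F[c].min(0),F[c].max(0),np.median(z[c]))
    c=b&(z>.085)&(z<.135); print(" head",np.percentile(F[c],[1,99],axis=0))
    c=b&(z>.066)&(z<.078)&(F[...,1]>-35)&(F[...,1]<50)&(F[...,0]>15);print(" rail",np.median(F[c],0),np.median(z[c]), np.polyfit(F[c][:,1],F[c][:,0],1))
o=bot.get_obs();print(o["eef_pos"],fx(o["eef_pos"]),o["tool_rot"],o["gripper_width"],o["contact_force"])
E
```

```text
top cap 105 [  0.06598409 -59.87373876] [-12.35027055 -71.40724623] [ 11.70368295 -47.34179159] 0.12056569192908217
 head [[-12.16285703 -74.28237497]
 [ 57.5732198  -44.7878986 ]]
 rail [43.22421581  5.73232481] 0.07008556897440286 [-9.24859741e-03  4.32748234e+01]
side cap 165 [ -4.51626389 -62.28863358] [-12.25380022 -72.63258404] [ 10.41043557 -48.91858873] 0.12011297011458802
 head [[-13.17823675 -75.6493248 ]
 [ 58.32147661 -46.89702133]]
 rail [41.45692643  7.39997822] 0.07074304913436577 [7.40207798e-03 4.19182509e+01]
[ 0.39043133 -0.41259503  0.2227969 ] [   4.74985877 -104.98530448] [ 9.06299283e-05  9.97428689e-01  7.16648236e-02 -3.94213389e-04] -0.0022177320849436173 [-0.63883593 -0.27432075 -0.31538951]
```

>>> {"method": "servo_tool", "body": {"motion": [[[0,0,0,-0.61,0],[0,0,0,-0.61,0],[0,0,0,-0.61,0],[0,0,0,-0.61,0],[0,0,0,-0.61,0],[0,0,0,0,0],[0,0,0,0,0],[0,0,0,0,0]]]}}

```text
t: 2.2
eef_pos: [0.3918, -0.4129, 0.1024]
tool_rot: [0.001, 0.997, 0.072, 0.001]
contact_force: [-0.2, -0.0, 0.5]
gripper_width: 0.002
grasp_force: 0.0
```

```bash
python3 - <<'E'
from h import *
p,d,c=cam("side"); cv2.imwrite("pics/s2.png",cv2.resize(p[150:310,170:330],(600,600),interpolation=cv2.INTER_CUBIC)[...,::-1])
o=bot.get_obs();print(fx(o["eef_pos"]),o["eef_pos"],o["contact_force"])
E
```

```text
[   5.1521119  -103.48447349] [ 0.39197386 -0.4127818   0.10251472] [ 0.49837259 -0.38781606  0.0555474 ]
```

View pics/s2.png

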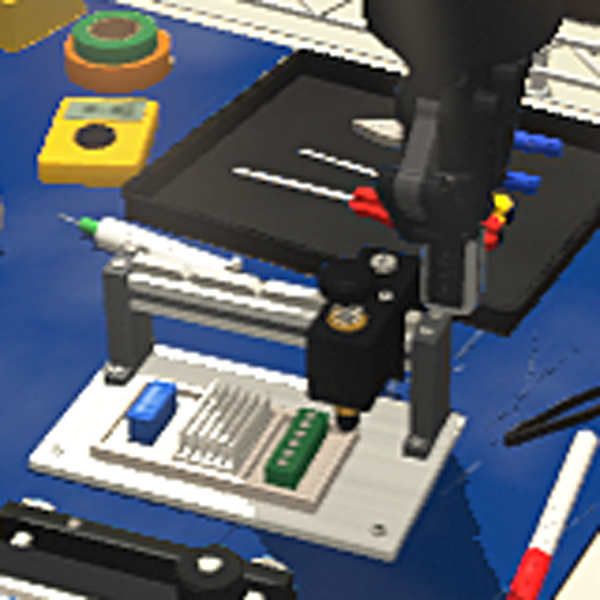

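The finger is clear of everything behind the head at the near end. I'll start pushing along the rail.

>>> {"method": "servo_tool", "body": {"motion": [[[0,0.124,0.018,0,0],[0,0.124,0.018,0,0],[0,0.124,0.018,0,0],[0,0.124,0.018,0,0],[0,0.124,0.018,0,0],[0,0.124,0.018,0,0],[0,0.124,0.018,0,0],[0,0.124,0.018,0,0]]]}}

```text
t: 3.05
eef_pos: [0.4285, -0.4063, 0.1002]
tool_rot: [-0.001, 0.997, 0.072, -0.002]
contact_force: [-1.5, -0.4, -0.4]
gripper_width: 0.0
grasp_force: 1.2
```

```bash
cat >> h.py <<'E'
def st():
    o=bot.get_obs();f=o["contact_force"];print("tcp",fx(o["eef_pos"]),o["eef_pos"][2],"F ex,ey,z",f[:2]@ex,f[:2]@ey,f[2],"t",o["t"])
def head(n="side"):
    p,d,c=cam(n);P=pts(d,c);F=fx(P);z=P[...,2]
    b=(F[...,0]>-16)&(F[...,0]<70)&(abs(F[...,1])<110)
    c=b&(z>.05)&(z<.092)&(F[...,0]<-8); print(n,"nose x- face y",np.percentile(F[c][:,1],[1,50,99]),c.sum())
    return p
E
python3 -c "
from h import *
st();head();st()"
```

```text
tcp [  3.84799211 -66.38418818] 0.10021945496457346 F ex,ey,z 0.21821582131879358 -1.5707745643680502 -0.40108622983048514 t 3.05
side nose x- face y [-58.4701083  -44.58496344 -29.52182104] 283
tcp [  3.78173978 -65.46627395] 0.10027734155975182 F ex,ey,z 1.0648000047275668 -5.438732834617435 1.6586701656129943 t 3.1
```

>>> {"method": "servo_tool", "body": {"motion": [[[0,0.124,0.018,0,0],[0,0.124,0.018,0,0],[0,0.124,0.018,0,0],[0,0.124,0.018,0,0],[0,0.124,0.018,0,0],[0,0.124,0.018,0,0],[0,0.124,0.018,0,0],[0,0.124,0.018,0,0],[0,0.124,0.018,0,0],[0,0.124,0.018,0,0],[0,0.124,0.018,0,0],[0,0,0,0,0]]]}}

```text
t: 4.3
eef_pos: [0.4839, -0.3983, 0.1001]
tool_rot: [-0.0, 0.997, 0.072, -0.002]
contact_force: [-2.3, 0.2, 0.7]
gripper_width: -0.002
grasp_force: 1.4
```

```bash
python3 -c "
from h import *
st();head();st()"
```

```text
tcp [  3.75534658 -10.39834783] 0.10010708821904923 F ex,ey,z -0.5066775294960855 -2.235494491490137 0.716470928836204 t 4.3
side nose x- face y [-2.80993013 10.89049475 26.11619944] 274
tcp [ 3.71967964 -9.55912171] 0.10041891601333687 F ex,ey,z 0.24038109652387712 -2.212676035361533 -1.3299658049058227 t 4.35
```

>>> {"method": "servo_tool", "body": {"motion": [[[0,0.1,0.014,0,0],[0,0.1,0.014,0,0],[0,0.1,0.014,0,0],[0,0.1,0.014,0,0],[0,0,0,0,0],[0,0,0,0,0]]]}}

```text
t: 4.95
eef_pos: [0.5022, -0.3955, 0.1009]
tool_rot: [-0.0, 0.997, 0.072, 0.0]
contact_force: [-0.8, 0.1, -0.5]
gripper_width: -0.004
grasp_force: 0.5
```

```bash
python3 -c "
from h import *
st();head();st();head('top');st()"
```

```text
tcp [3.59710952 8.05795245] 0.10088534818665482 F ex,ey,z -0.20117729553563796 -0.7614045065723128 -0.4736488643194433 t 4.95
side nose x- face y [15.51450183 29.40433002 44.23314709] 273
tcp [3.61298451 8.3999723 ] 0.10111979346072274 F ex,ey,z -0.0971971395258914 -0.5963166843684552 -0.3467587326682939 t 5.0Traceback (most recent call last):
  File "<string>", line 3, in <module>
    st();head();st();head('top');st()
                     ~~~~^^^^^^^
  File "h.py", line 17, in head
    c=b&(z>.05)&(z<.092)&(F[...,0]<-8); print(n,"nose x- face y",np.percentile(F[c][:,1],[1,50,99]),c.sum())
                                                                 ~~~~~~~~~~~~~^^^^^^^^^^^^^^^^^^^^^
    return _quantile_unchecked(
        a, q, axis, out, overwrite_input, method, keepdims, weights)
    return _ureduce(a,
                    func=_quantile_ureduce_func,
    ...<5 lines>...
                    overwrite_input=overwrite_input,
                    method=method)
    r = func(a, **kwargs)
    result = _quantile(arr,
                       quantiles=q,
    ...<2 lines>...
                       out=out,
                       weights=wgt)
    slices_having_nans = np.isnan(arr[-1, ...])
                                  ~~~^^^^^^^^^
IndexError: index -1 is out of bounds for axis 0 with size 0
```

>>> {"method": "servo_tool", "body": {"motion": [[[0,0.025,0.0035,0,0],[0,0.025,0.0035,0,0],[0,0,0,0,0],[0,0,0,0,0]]]}}

```text
t: 5.45
eef_pos: [0.504, -0.3955, 0.1011]
tool_rot: [0.0, 0.997, 0.072, 0.0]
contact_force: [0.4, -0.2, 0.5]
gripper_width: -0.003
grasp_force: 0.0
```

```bash
python3 -c "
from h import *
st();head();st()"
```

```text
tcp [3.77850794 9.83538484] 0.10113677125092117 F ex,ey,z 0.22677641676075824 0.3971686442110539 0.5132406449108838 t 5.45
side nose x- face y [18.01683484 31.87714258 47.78571386] 266
tcp [3.80220748 9.71705702] 0.10110494998321268 F ex,ey,z -0.32982952582757624 0.41491061740928825 -0.1652372760956188 t 5.5
```

The contact force dropped to zero and the head moved ahead of the finger, so it has clicked in. I'll back off, rise and check.

>>> {"method": "servo_tool", "body": {"motion": [[[0,-0.25,-0.035,0,0],[0,-0.37,-0.052,0,0],[0,-0.37,-0.052,0,0],[0,0,0,0.8,0],[0,0,0,0.8,0],[0,-0.5,-0.07,0.5,0],[0,-0.5,-0.07,0,0],[0,0,0,0,0],[0,0,0,0,0]]]}}

```text
t: 6.4
eef_pos: [0.4228, -0.407, 0.185]
tool_rot: [-0.0, 0.997, 0.071, -0.0]
contact_force: [0.3, -0.2, 0.2]
gripper_width: -0.004
grasp_force: 0.0
```

```bash
python3 - <<'E'
from h import *
st();p=head()
cv2.imwrite("pics/s3.png",cv2.resize(p[195:305,170:300],(709,600),interpolation=cv2.INTER_CUBIC)[...,::-1])
p,d,c=cam("top");P=pts(d,c);F=fx(P);z=P[...,2]
b=(abs(F[...,0])<90)&(abs(F[...,1])<60)
c=b&(z>.112)&(z<.135)&(F[...,0]<16)&(F[...,1]>10); print("cap",c.sum(),F[c].min(0),F[c].max(0),F[c].mean(0))
c=b&(z>.085)&(z<.135)&(F[...,1]>10); print("head",np.percentile(F[c],[1,99],axis=0))
E
```

```text
tcp [  3.73148267 -72.12782961] 0.18500826329915113 F ex,ey,z 0.2371987048245331 0.30817162907915857 0.23922445705947126 t 6.4
side nose x- face y [18.19706122 31.81988388 47.09162014] 269Traceback (most recent call last):
  File "<stdin>", line 6, in <module>
    return umr_minimum(a, axis, None, out, keepdims, initial, where)
ValueError: zero-size array to reduction operation minimum which has no identity
```

View pics/s3.png

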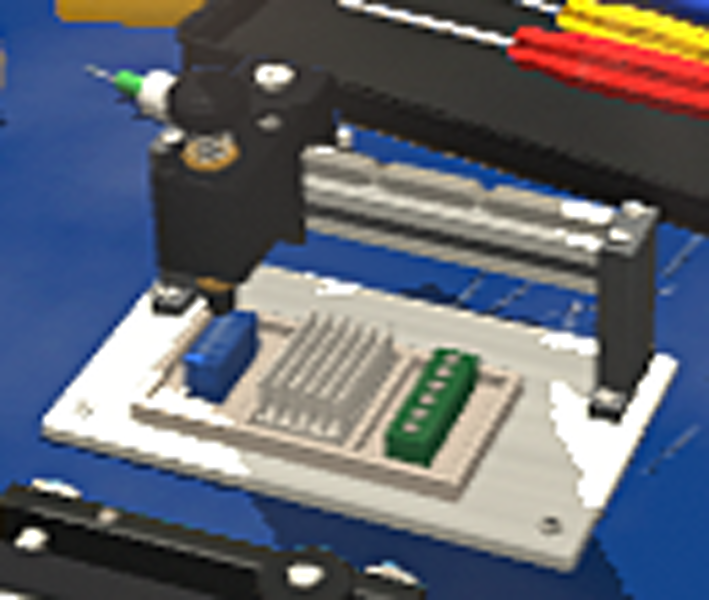

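The side view shows the head over the blue relay at about (215,290), with all three parts in their nests. Now I'll move over the cap at fixture (0, 35).

>>> {"method": "servo_tool", "body": {"motion": [[[0,0.53,0.094,0,0],[0,0.53,0.094,0,0],[0,0.53,0.094,0,0],[0,0.53,0.094,0,0],[0,0.53,0.094,0,0],[0,0,0,0,0],[0,0,0,-0.5,0],[0,0,0,0,0],[0,0,0,0,0],[0,0,0,0,0]]]}}

```text
t: 7.5
eef_pos: [0.53, -0.3883, 0.1656]
tool_rot: [0.0, 0.997, 0.072, 0.0]
contact_force: [0.9, 0.3, -0.8]
gripper_width: 0.001
grasp_force: 0.0
```

```bash
python3 -c "
from h import *
st();p=head();st()
cv2.imwrite('pics/s4.png',cv2.resize(p[150:290,150:290],(600,600),interpolation=cv2.INTER_CUBIC)[...,::-1])"
```

```text
tcp [ 0.32315234 36.63759627] 0.16563938159119504 F ex,ey,z -0.1555289606252526 0.9225290002485365 -0.8264119174457841 t 7.5
side nose x- face y [18.13888643 32.15593367 47.26969596] 263
tcp [ 0.33145048 36.80527778] 0.16581677399907227 F ex,ey,z -0.9000094095766511 -0.3584350814290081 -0.02737814169464009 t 7.55
```

View pics/s4.png

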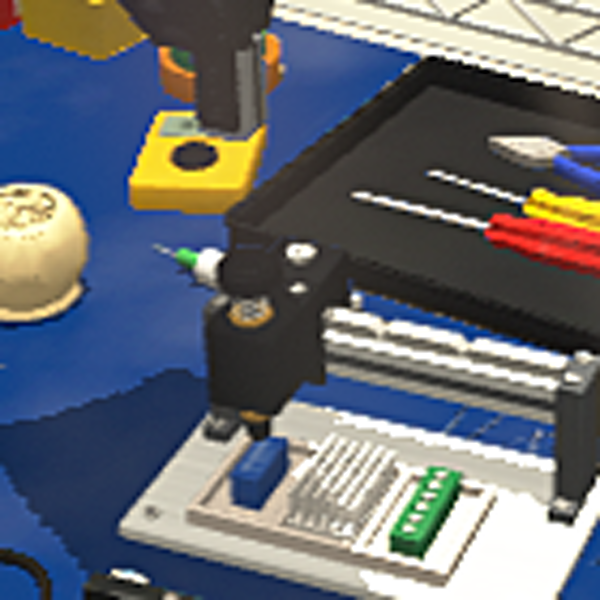

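```bash
python3 - <<'E'
from h import *
p,d,c=cam("side");P=pts(d,c);F=fx(P);z=P[...,2]
for r in (174,178,180,181,182,183,185): print(r,[(int(u),F[r,u].round().astype(int).tolist(),round(float(z[r,u])*1000)) for u in (198,203,208,211)])
V=np.array(c["view"]);f=210/np.tan(np.radians(c["fovy"])/2)
o=bot.get_obs();q=o["eef_pos"]-[0,0,.022];k=V[:3,:3]@q+V[:3,3];print(k[:2]/k[2]*f+[c["cx"],c["cy"]],k[2],o["gripper_width"])
E
```

```text
174 [(198, [-8, 39], 190), (203, [-11, 29], 193), (208, [-3, 25], 190), (211, [7, 25], 185)]
178 [(198, [-10, 39], 184), (203, [-11, 30], 186), (208, [-4, 25], 184), (211, [7, 26], 178)]
180 [(198, [-6, 41], 178), (203, [-11, 30], 183), (208, [-6, 25], 181), (211, [264, 160], 14)]
181 [(198, [-4, 43], 175), (203, [-3, 35], 176), (208, [-3, 26], 178), (211, [260, 158], 14)]
182 [(198, [242, 180], 17), (203, [-3, 35], 174), (208, [250, 160], 16), (211, [261, 159], 11)]
183 [(198, [233, 176], 20), (203, [241, 168], 17), (208, [245, 158], 17), (211, [262, 159], 8)]
185 [(198, [222, 170], 22), (203, [233, 164], 18), (208, [238, 154], 17), (211, [262, 160], 3)]
[203.9704014  197.59653429] 0.8019634886472091 0.0032958765677702996
```

By depth the fingertips are near z≈0.175, about 30 mm higher than the tool data suggests. So the push probably bore on the cap rather than the nose, which is harmless since the head clicked in. I'll go down by what I measure and by force.

>>> {"method": "servo_tool", "body": {"motion": [[[0,-0.01,0,-0.25,0],[0,-0.01,0,-0.25,0],[0,-0.01,0,-0.25,0],[0,0,0,0,0],[0,0,0,0,0]]]}}

```text
t: 8.1
eef_pos: [0.5286, -0.3877, 0.1344]
tool_rot: [-0.0, 0.997, 0.072, -0.0]
contact_force: [0.1, 0.1, 0.6]
gripper_width: -0.0
grasp_force: 0.0
```

```bash
cat >> h.py <<'E'
def tip():
    p,d,c=cam("side");P=pts(d,c);F=fx(P);z=P[...,2]
    m=(abs(F[...,0])<20)&(abs(F[...,1]-35)<25)
    m&=(z>.112)&(z<.25)
    hs=np.histogram(z[m]*1000,np.arange(110,200,4)); print("z hist",dict(zip(hs[1].astype(int).tolist(),hs[0].tolist())))
    return p
E
python3 -c "
from h import *
st();p=tip();st()"
```

```text
tcp [-0.40094841 35.27888253] 0.13438207207566935 F ex,ey,z -0.037539085744855 0.10305802146730005 0.563478681058811 t 8.1
z hist {110: 13, 114: 35, 118: 92, 122: 14, 126: 0, 130: 0, 134: 0, 138: 0, 142: 16, 146: 18, 150: 31, 154: 39, 158: 38, 162: 36, 166: 32, 170: 44, 174: 32, 178: 25, 182: 14, 186: 26, 190: 34, 194: 35}
tcp [-0.18464491 35.58198475] 0.1348883773687367 F ex,ey,z 0.3791953762586292 -0.10938516162111953 0.595401396702421 t 8.15
```

>>> {"method": "servo_tool", "body": {"motion": [[[0,0,0,-0.2,0],[0,0,0,-0.2,0],[0,0,0,0,0],[0,0,0,0,0]]]}}

```text
t: 8.55
eef_pos: [0.5286, -0.3877, 0.1186]
tool_rot: [-0.0, 0.997, 0.072, -0.0]
contact_force: [-0.1, 0.6, 0.3]
gripper_width: -0.0
grasp_force: 0.0
```

```bash
python3 -c "
from h import *
st();p=tip();st()"
```

```text
tcp [-0.39248364 35.32439424] 0.11856281165755919 F ex,ey,z -0.6227204385356647 -0.00016930121290965883 0.2674952060397958 t 8.55
z hist {110: 14, 114: 30, 118: 79, 122: 15, 126: 13, 130: 19, 134: 25, 138: 42, 142: 31, 146: 33, 150: 38, 154: 38, 158: 38, 162: 20, 166: 13, 170: 28, 174: 37, 178: 28, 182: 28, 186: 16, 190: 32, 194: 61}
tcp [-0.2147792  35.55372807] 0.11891904202133727 F ex,ey,z -0.7237808867287977 0.5739779227417241 -1.1846289935749268 t 8.6
```

>>> {"method": "servo_tool", "body": {"motion": [[[0,0,0,-0.1,0],[0,0,0,-0.1,0],[0,0,0,-0.1,0],[0,0,0,0,0]]]}}

```text
t: 9.0
eef_pos: [0.529, -0.388, 0.1067]
tool_rot: [0.0, 0.997, 0.072, 0.0]
contact_force: [-0.5, 0.3, 2.8]
gripper_width: 0.005
grasp_force: 1.2
```

>>> {"method": "servo_tool", "body": {"motion": [[[0,0,0,-0.05,0],[0,0,0,-0.05,0],[0,0,0,-0.05,0],[0,0,0,0,0]]]}}

```text
t: 9.4
eef_pos: [0.5291, -0.388, 0.1013]
tool_rot: [0.0, 0.997, 0.072, 0.0]
contact_force: [-1.1, 0.2, 5.6]
gripper_width: 0.0
grasp_force: 3.0
```

>>> {"method": "servo_tool", "body": {"motion": [[[0,0,0,-0.04,0],[0,0,0,-0.04,0],[0,0,0,0,0]]]}}

```text
t: 9.7
eef_pos: [0.5293, -0.3881, 0.0997]
tool_rot: [0.0, 0.997, 0.072, 0.001]
contact_force: [-4.4, 2.2, 15.3]
gripper_width: -0.0
grasp_force: 7.3
```

15 N with the tips at about z = 0.108 is the hard stop. I'll hold there for about 1 s and then let it up.

>>> {"method": "servo_tool", "body": {"motion": [[[0,0,0,0,0],[0,0,0,0,0],[0,0,0,0,0],[0,0,0,0,0],[0,0,0,0,0],[0,0,0,0,0],[0,0,0,0,0],[0,0,0,0,0]]]}}

```text
t: 10.5
eef_pos: [0.5293, -0.3881, 0.0997]
tool_rot: [0.0, 0.997, 0.072, 0.001]
contact_force: [-3.4, 3.0, 14.4]
gripper_width: -0.0
grasp_force: 7.3
```

```bash
python3 -c "
from h import *
st();p=tip();st()
cv2.imwrite('pics/s5.png',cv2.resize(p[195:305,170:300],(709,600),interpolation=cv2.INTER_CUBIC)[...,::-1])"
```

```text
tcp [ 0.05041464 35.92279816] 0.09970389174097923 F ex,ey,z -3.423917341293219 -2.957443390817642 14.385543931987858 t 10.5
z hist {110: 8, 114: 29, 118: 32, 122: 29, 126: 36, 130: 36, 134: 36, 138: 31, 142: 27, 146: 8, 150: 22, 154: 35, 158: 31, 162: 24, 166: 16, 170: 28, 174: 47, 178: 44, 182: 37, 186: 40, 190: 35, 194: 32}
tcp [ 0.06224092 35.93683355] 0.09969384678862389 F ex,ey,z -2.943644704043858 -2.7210605417709686 14.305749840719722 t 10.55
```

View pics/s5.png

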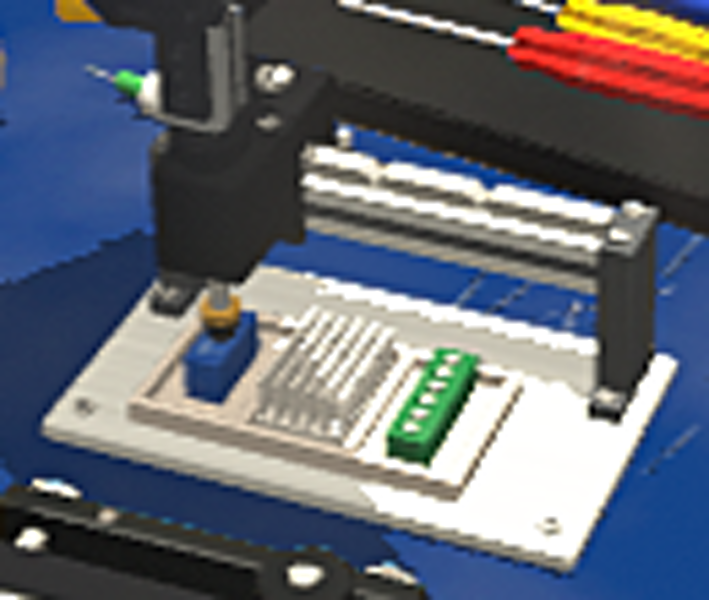

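The picture shows the pad pressed onto the centre of the relay at about (220,330), and it has been down about 1 s. I'll hold a moment longer, then release upward.

>>> {"method": "servo_tool", "body": {"motion": [[[0,0,0,0,0],[0,0,0,0.1,0],[0,0,0,0.15,0],[0,0,0,0.25,0],[0,0,0,0.5,0],[0,0,0,0.8,0],[0,0,0,0.8,0],[0,-0.8,0,0.3,0],[0,-0.8,0,0,0],[0,-0.8,0,0,0],[0,0,0,0,0],[0,0,0,0,0],[0,0,0,0,0]]]}}

```text
t: 11.85
eef_pos: [0.4338, -0.3874, 0.2139]
tool_rot: [-0.0, 0.997, 0.073, 0.0]
contact_force: [0.2, -0.1, 0.7]
gripper_width: 0.0
grasp_force: 0.0
```

```bash
python3 -c "
from h import *
st();p=head()
cv2.imwrite('pics/s6.png',cv2.resize(p[195:325,170:350],(800,578),interpolation=cv2.INTER_CUBIC)[...,::-1])"
```

```text
tcp [-14.04587012 -58.49020073] 0.21388478388880086 F ex,ey,z 0.16208886273713408 0.19714641284465234 0.6523066399191639 t 11.85
side nose x- face y [17.98756553 31.83499743 47.42035092] 271
```

View pics/s6.png

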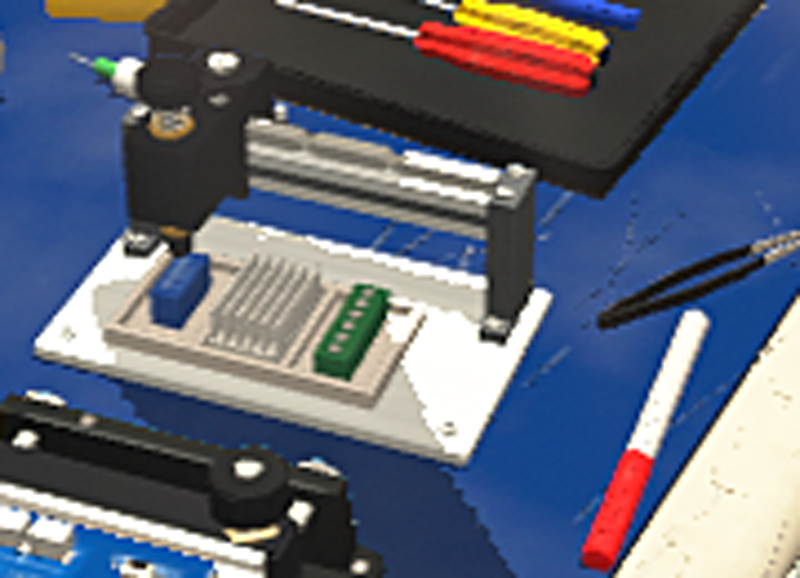

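The plunger is back up with its cap at (165,85), the head is still in the far stop, and the parts are in their nests. The marker and tweezers haven't moved and the robot is clear.

```bash
python3 -c "
from station import bot
print(bot.hand_in())"
```

```text
the job is handed in; nothing more can be done
None
```

I stamped the relay in the far nest (plunger held on the hard stop for about 1 s, then sprung back up) and handed the job in, but the fingertips sat about 30 mm higher than the tool data says, so the push along the rail probably bore on the plunger cap rather than the nose.

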